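# Prop the overhanging barometer stem with the ladder-lock work stand

### The arm

A 6-joint arm with a two-finger parallel gripper is mounted at the origin on the work surface. World frame = base frame: x ahead of the robot, y to its left, z up, the work surface at z = 0. Lengths are in m, angles in rad, forces in N, time in s.
With the tool pointing down it reaches from about 0.375 to 0.9 m from the base axis. Payload 3.1 kg.
Tool frame: the origin (TCP) lies midway between the tips of the shut fingers; the grasp point (between the pads) lies 19 mm behind it; z points along the fingers, y is the line along which they close (so a half turn about z gives the same grasp; the last joint's range is limited). The gripper opens to 87 mm and grips with 3 to 60 N. Pads are 19 mm wide; open, the fingers measure 117 mm over their backs; the gripper's body (75 mm by 190 mm) begins 51 mm behind the grasp point.
Start: joints at [0.981, 0.527, 1.433, -0, 1.181, -0.178], TCP at [0.25, 0.573, 0.223] pointing down, gripper open.
Joint ranges: [-3.08, 3.08], [-0.75, 2.2], [0.22, 2.44], [-1.43, 4.57], [0, 2.65], [-2.85, 2.85]. Speed limits (rad/s): [2.79, 2.79, 3.14, 3.14, 3.14, 3.14].

### API

Orientations are given as a unit quaternion [x, y, z, w].
In Python, from rig import get_obs, cams, job gives the robot as it stands.
- The arm moves only by the tool servo_tool, never from a script. Its argument "moves" is text: rows parted by semicolons, each of 5 numbers parted by spaces: the shift along the tool's x, y, z in m, then the turn about the tool's z in degrees, then the finger opening in m, from 0 to 0.087. In form: dx dy dz spin claw; .... A call has 1 to 10 rows; each row is the pose to reach, as a shift and turn from the pose commanded when the call began, along the tool's axes at that moment; what a row does not reach only later rows make up. A row lasts 1/12 s, in which the tool goes at most 41.7 mm and 7.16 degrees, less where a joint would pass 70% of its speed; a pose out of reach is approached as far as the arm can. A call with a gripper value outside its range is refused whole. The fingers move at their own pace and stop on an object; "grip_force" is the grip in N (left out, the last holds). Time passes only in rows, so rows that repeat a pose let the fingers close. It gives the time, the measured TCP pose, the force, the opening and the grip force at its end, in the units of the state.
- get_obs(): the state, without advancing time (a new reading comes with each control period).
- cams.camera(name): name is "scene" or "top" or "wrist"; returns the picture (480x640x3 uint8, blue, green, red); there is no depth.
- cams.camera_model(name): a dict with "fx", "fy", "cx", "cy" (pixels), "R" (3x3) and "t" (3): a world point X has camera coordinates R X + t. Camera axes: x right, y down, z forward; pixel columns grow to the right and rows downward; lengths in m; the calibration is good to about 2 mm. A picture is of the moment at which its call begins: read the wrist's pose just before it. camera_model takes no time and is no camera call; for the wrist camera it gives the pose at the moment of the call.
- job.hand_in(): hands the job in; it is judged then, once.
The state is a dict: "time": time; "q": joint angles; "joint_velocities": joint speeds; "joint_torque": joint torques, N m; "position": TCP position; "tool_rot": TCP orientation; "ft_force": force on the tool from outside, world axes, zero at the start; "moment": the same for the moment, N m; "grip_width": finger opening in m; "grip_force": force on a finger pad.
Only numpy, scipy, OpenCV 4.12 (cv2) and the standard library are available. Lean on these libraries where they do the work, as an engineer would, in place of code of your own. Each camera call takes 0.05 s, during which the arm holds its last target. There are 200 camera calls.

### The job

The stem of the barometer case overhangs from its clamp and must be propped before it is worked on. Lift the sliding section of the work-support stand by its T-handle past the next rung until the pawl swings back over that rung, and lower it, without letting it drop, so that the pawl sits on the rung: exactly one rung higher than it is now. Then wind the jack's crank clockwise (seen from above) until its rubber pad bears snugly against the underside of the stem, felt as a clear rise in the crank's load, without straining the stem; let go, and leave the things lying about the bench where they are.

Things in the scene. Friction and masses are not known exactly. Their poses are not given: they have to be found in the camera images.
- stand: Green ladder mast fixed to the bench: base plate 150 x 150 mm, two rails, 104 mm wide, 239 mm high, six steel rungs 9 mm thick and 30 mm apart. Origin: centre of the base's underside. Rungs run along its y, z is up; the sliding section is on the mast's +x side (away from the robot), the jack on its -y side. Turned up to 15 degrees. The pawl starts on the second rung from below.
- section (a joint): Height of the sliding aluminium frame over its start, m; vertical; 0.6 to 0.85 kg with the jack. 0 = pawl on the starting rung, 0.030 = on the next, 0.060 = on the one after. The pawl meets the next rung at 0.013, swings free above it at about 0.039; lift to 0.042-0.047, then lower. Above 0.050 the pad may hit the stem. A passed rung cannot be repassed. Faster than 0.25 m/s down is a drop.
- pawl (a joint): Angle of the section's gravity pawl, rad: a dark steel tongue 18 mm wide on a pin whose heavy tail, towards the stand's +x, swings it back by itself. 0 = level against its stop, able to sit on a rung; about 0.9 = pushed fully aside by a rung that it is passing.
- handle (a point): Centre of the wooden crossbar of the T-handle on top of the section: round bar 14 mm thick, 78 mm long along the stand's y, on a stem 11 mm thick; 25 mm free below the bar. About 0.28 m above the bench at the start; rises with the section. Its axes are the stand's. Grip it across, fingers on its +x and -x sides. Lifting takes 7 to 11 N; the weight leaves the hand when the pawl sits.
- knob_center (a point): Centre of the crank's upright wooden knob, 18 mm thick, 33 mm tall, which spins freely on its pin, so that a hand that does not turn can hold it all the way round. The flat crank arm is 19 mm below this point. About 0.267 m above the bench at the start, 0.297 m with the section one rung up; winding the jack does not alter its height.
- crank_axis (a point): Point on the crank's vertical axis, level with the knob's centre, at x +24, y -90 mm in the stand's frame; rises with the section. The knob's centre circles it at 36 mm. It is the hub of the crank on top of the grey jack head; nothing stands higher than the crank arm within reach of the hand but the T-handle, whose bar is 90 mm away and 14 mm above the knob's centre.
- crank (a joint): Angle of the crank, rad, growing clockwise from above; starts at 0 to 1.2 (at 0 the arm is along the stand's +x), ends at 13.8. One turn raises the pad 20 mm; it stays where left. Free, it takes about 5.5 N at the knob along its circle; each 10 N of pad force adds 0.9 N. Snug is 15 to 50 N on the pad: 1.3 to 4.5 N more at the knob than free, best 3 N, some 45 degrees past first touch.
- toe: Dark steel arm of the jack, on the screw, reaching 90 mm to the stand's -y, with the pad, under the case's stem. The stem: dark wood, 62 mm wide, 28 mm thick, along the stand's x, overhanging towards the robot from the clamp that holds the case's round body; top 0.232 to 0.242 m above the bench. With the section one rung up the stem is 20 to 34 mm above the pad (not measured): 1 to 1.75 turns.
- pad: Black rubber pad on the toe's end, a disc 32 mm across and 12 mm thick, under the middle of the stem; origin at the centre of its underside, z up. With the stand behind it it yields about 1 mm per 13 N (the section then sinks 1 mm or so on its rung). Snug is 15 to 50 N; more than 80 N strains the stem.
- dial_rack: Bystander: slotted beech block 70 x 150 x 34 mm with three upright white enamel dials, up to 132 mm high. Origin under its centre.
- ratchet_housing: Bystander: round brass housing 60 mm across, 32 mm high, with a small lug. Origin under its centre.
- index_knob: Bystander: mother-of-pearl knob 26 mm across and 19 mm high, on the bench in front of the stand. Origin under its centre.
- setting_key: Bystander: black iron T-shaped key 87 mm long, 40 mm over its bar, up to 10 mm high, beside the stand. Origin under its middle.
- bezel_ring: Bystander: gilt ring 92 mm across and 7 mm high, lying on the bench under the stem. Origin under its centre.
- screwdriver: Bystander: screwdriver 170 mm long with a wooden handle, lying on the bench.
- wax_tin: Bystander: round tin 64 mm across and 30 mm high. Origin under its centre.

How it is judged:
By the outcome, as a careful person would: the job done as asked, in the order asked, and still so for the second after the job is handed in, with the robot touching nothing.
It also fails if it takes over 72 s, if anything falls off the work surface, if the arm or the gripper's body presses on something with over 40 N, if the wrist force passes 120 N, or if a joint passes its speed limit or range.

## Working session

There is one attempt and no reset: what is moved stays moved. The work goes in short steps, Python scripts to look and compute and a tool call to move; the robot and the scene stay as the last step left them, time stands still between calls to the robot, and variables do not carry over. Pictures are saved under pics/ and viewed, at most 10 in all, crops included, and the job is handed in when it is done.

Besides the shell and the picture viewer there is one more tool, called after "Emit:" as name(argument=value, ...) on one line, values as JSON. servo_tool: Moves the arm, as the interface text tells. Its arguments: {"type":"object","properties":{"moves":{"type":"string"},"grip_force":{"type":"number"}},"required":["moves"]}

```bash
ls; mkdir -p pics; python3 - <<'E'
from rig import get_obs, cams, job
import cv2,numpy as np
o=get_obs(); print(o)
for n in ["scene","top"]:
    im=cams.camera(n); cv2.imwrite(f"pics/{n}0.png",im); m=cams.camera_model(n); print(n,m)
E
```

```text
pics
{'time': 0.0, 'q': array([ 9.80480616e-01,  5.28458619e-01,  1.43390079e+00,  1.56450233e-05,
        1.18140234e+00, -1.78472882e-01]), 'joint_velocities': array([-2.14228190e-03,  1.88969069e-04, -1.05995948e-03, -4.86383692e-05,
        3.01101687e-04,  6.56634863e-04]), 'joint_torque': array([ 1.99572187e-04, -4.40040386e+01, -1.76594871e+01,  6.33476302e-02,
        5.82048751e-02, -1.75058817e-04]), 'position': array([0.24972512, 0.57214149, 0.22157676]), 'tool_rot': array([ 2.04471989e-01,  9.78871815e-01, -1.00269105e-03, -4.13408723e-04]), 'ft_force': array([-0.04102606,  0.47002561, -0.02273903]), 'moment': array([-0.04537025,  0.0183274 , -0.00174182]), 'grip_force': 0.0, 'grip_width': 0.08715084835110663}
scene {'fx': 608.8367311253935, 'fy': 608.8367311253935, 'cx': 311.86790720174133, 'cy': 237.67383951766803, 'R': array([[-0.4908752 ,  0.87122647,  0.00244608],
       [ 0.67358773,  0.38129726, -0.6331603 ],
       [-0.55255869, -0.30915504, -0.77401683]]), 't': array([ 0.20690011, -0.24186488,  1.75065531])}
top {'fx': 455.3458535856924, 'fy': 455.3458535856924, 'cx': 320.7979320491281, 'cy': 237.18882546590163, 'R': array([[ 0.01820265, -0.99970546,  0.01605168],
       [-0.98934567, -0.0203287 , -0.14415924],
       [ 0.14444309, -0.01325658, -0.98942431]]), 't': array([0.0127448 , 0.52715858, 1.35885324])}
```

View pics/scene0.png

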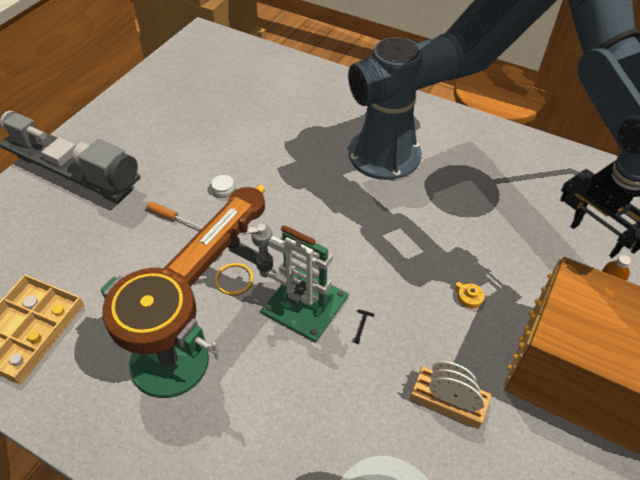

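View pics/top0.png

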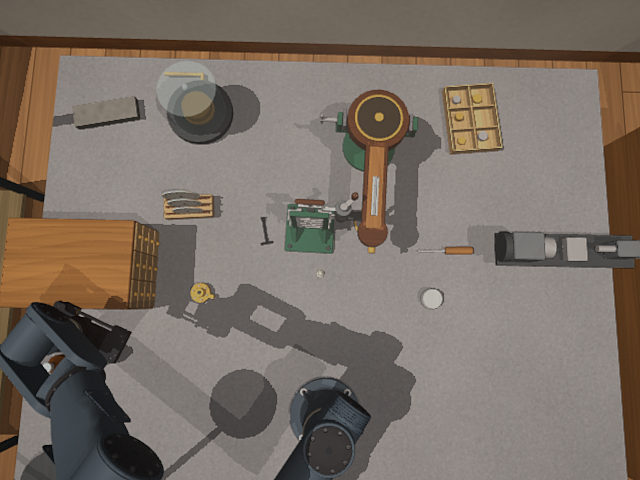

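The top view shows the handle bar near (310,203), the crank hub near (344,210), the knob near (355,196) and the green base near (310,230). The scene view shows the handle near (298,236). I'll enlarge both.

```bash
python3 - <<'E'
import cv2,numpy as np
a=cv2.imread("pics/top0.png")[175:265,265:395]; b=cv2.imread("pics/scene0.png")[215:345,225:365]
a=cv2.resize(a,(400*13//9*1,400),interpolation=cv2.INTER_CUBIC)[:, :]
a=cv2.resize(cv2.imread("pics/top0.png")[180:260,280:370],(400,356),interpolation=cv2.INTER_CUBIC)
b=cv2.resize(cv2.imread("pics/scene0.png")[215:345,225:365],(383,356),interpolation=cv2.INTER_CUBIC)
cv2.imwrite("pics/crop0.png",np.hstack([a,b]))
def masks(n,roi):
    im=cv2.imread(f"pics/{n}0.png");h=cv2.cvtColor(im,cv2.COLOR_BGR2HSV)
    x0,y0,x1,y1=roi
    for nm,lo,hi in [("red",(0,90,40),(14,255,200)),("green",(60,80,20),(95,255,160))]:
        m=cv2.inRange(h,lo,hi); mm=np.zeros_like(m); mm[y0:y1,x0:x1]=m[y0:y1,x0:x1]
        k,l,s,c=cv2.connectedComponentsWithStats(mm)
        for i in range(1,k):
            if s[i,4]>8:
                p=np.argwhere(l==i)[:,::-1].astype(np.float32); print(n,nm,s[i],c[i].round(1),[np.round(v,1) for v in cv2.minAreaRect(p)[:2]],round(cv2.minAreaRect(p)[2],1))
masks("top",(280,180,360,260)); masks("scene",(225,215,365,345))
E
```

```text
top red [352 193   6   7  33] [354.4 195.8] [array([354.5, 196. ]), array([6., 5.])] 90.0
top red [295 199  29   6 129] [309.4 201.5] [array([309. , 201.6]), array([28.2,  4.6])] 3.4
top red [358 225   2  13  21] [358.6 231.2] [array([358.5, 231. ]), array([12.,  1.])] 90.0
top green [291 212  12   2  14] [296.4 212.2] [array([296.5, 212.5]), array([ 1., 11.])] 90.0
top green [317 213   8   2   9] [320.2 213.1] [array([320.5, 213.5]), array([7., 1.])] 0.0
top green [287 222   2  13  17] [287.4 227.4] [array([287.5, 228. ]), array([12.,  1.])] 90.0
top green [305 228  17   2  19] [312.3 228.8] [array([313. , 228.5]), array([16.,  1.])] -0.0
top green [285 238   7  13  23] [287.3 245.9] [array([288.5, 244. ]), array([ 6.1, 11.6])] 5.7
top green [326 243   6  10  19] [329.8 249.3] [array([328.5, 247.5]), array([9., 5.])] 90.0
top green [293 249  15   2  17] [299.8 249.9] [array([300. , 249.5]), array([14.,  1.])] -0.0
top green [309 250  11   2  12] [313.7 250.8] [array([314. , 250.9]), array([10.,  1.])] 6.3
scene red [225 215  35  33 419] [237.8 227.7] [array([238.5, 227.5]), array([14.1, 46.7])] 45.0
scene red [282 226  33  19 210] [298.1 234.9] [array([297.8, 234.9]), array([35.3,  6.3])] 26.6
scene green [283 232  12   8  35] [287.1 235.7] [array([288.5, 235.5]), array([11.6,  6. ])] 5.2
scene green [302 242  25  18 149] [318.6 249.9] [array([315.9, 247.4]), array([28.6, 10.3])] 38.3
scene green [295 267  11   8  24] [301.1 270.6] [array([300.3, 270.4]), array([11.6,  2.2])] 26.6
scene green [313 269  13  17 113] [321.2 277.1] [array([321.6, 276. ]), array([13.8, 13.6])] 36.9
scene green [293 274  13   8  31] [299.  277.6] [array([299.2, 277.6]), array([13.4,  2.2])] 24.4
scene green [ 262  285   86   56 2299] [305.2 311.3] [array([304.1, 302.8]), array([68.3, 57.7])] 28.3
```

View pics/crop0.png

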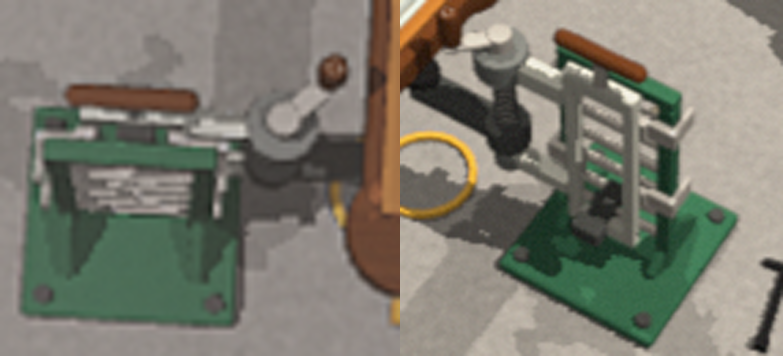

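The crop shows the bar in both views, with base corners in the top view at about (285,250) and (333.5,252.7). The knob is up and to the right of the hub, at (354.4,195.8).

```bash
cat > h.py <<'E'
from rig import get_obs, cams, job
import cv2,numpy as np
def ray(m,p):
    R,t=np.array(m["R"]),np.array(m["t"]); d=R.T@[(p[0]-m["cx"])/m["fx"],(p[1]-m["cy"])/m["fy"],1]
    return -R.T@t,d/np.linalg.norm(d)
def plane(m,p,z):
    c,d=ray(m,p); return c+d*(z-c[2])/d[2]
def tri(rs):
    A=sum(np.eye(3)-np.outer(d,d) for c,d in rs); b=sum((np.eye(3)-np.outer(d,d))@c for c,d in rs)
    return np.linalg.solve(A,b)
E
python3 - <<'E'
from h import *
T=cams.camera_model("top");S=cams.camera_model("scene")
H=tri([ray(T,(309.2,201.5)),ray(S,(298,235))]);print("handle tri",H, "plane",plane(T,(309.2,201.5),.285),plane(S,(298,235),.285))
e=plane(T,(295,200.7),.283)-plane(T,(324,202.4),.283);print("bar",np.hypot(*e[:2]),np.degrees(np.arctan2(-e[0],e[1])))
e=plane(S,(284,227.5),.283)-plane(S,(313,242.5),.283);print("barS",np.hypot(*e[:2]),np.degrees(np.arctan2(-e[0],e[1])), e)
c=[plane(T,p,.008) for p in [(287.2,204.3),(285,250.2),(333.5,252.7)]];print("base corners",c, np.hypot(*(c[1]-c[2])[:2]))
g=[plane(S,p,.008) for p in [(225+495/2.736-400/2.736,215+262/2.736),(225+(650-400)/2.736,215+345/2.736),(225+(738-400)/2.736,215+212/2.736)]];print(g)
k=plane(T,(354.4,195.8),.28);print("knob top",k)
hub=plane(T,(280+287/4.444,180+115/4.444),.25);print("hub",hub)
E
```

```text
handle tri [0.58262191 0.05809353 0.28119297] plane [0.58203752 0.05748147 0.285     ] [0.58507996 0.0603072  0.285     ]
bar 0.07413137222343583 -2.178668448840318
barS 0.06867006707421912 175.8740045597933 [-4.94081008e-03 -6.84920908e-02  1.11022302e-16]
base corners [array([0.63417052, 0.13076592, 0.008     ]), array([0.48792656, 0.13340247, 0.008     ]), array([ 0.4831136 , -0.01797639,  0.008     ])] 0.15145534763319177
[array([ 0.62875026, -0.02123199,  0.008     ]), array([0.63377856, 0.13108682, 0.008     ]), array([0.48280565, 0.13381884, 0.008     ])]
knob top [ 0.60066368 -0.05813568  0.28      ]
hub [ 0.5802412  -0.03514817  0.25      ]
```

Emit:
servo_tool(moves="0 0 -0.04 0 0.087; 0 0 -0.08 0 0.087; 0 0 -0.12 0 0.087; 0 0 -0.16 0 0.087; -0.03 -0.02 -0.17 7 0.087; -0.06 -0.04 -0.17 14 0.087; -0.09 -0.06 -0.17 21 0.087; -0.12 -0.08 -0.17 28 0.087; -0.153 -0.101 -0.17 35 0.087; -0.184 -0.122 -0.17 42 0.087", grip_force=40)

```text
time: 0.93
position: [0.3703, 0.3856, 0.3922]
tool_rot: [0.544, 0.839, -0.0, -0.0]
ft_force: [0.8, -0.4, 0.5]
grip_width: 0.0868
grip_force: 0.0
```

```bash
cat >> h.py <<'E'
from scipy.spatial.transform import Rotation as Ro
def to(target,yaw=-1.8):
    o=get_obs(); R=Ro.from_quat(o["tool_rot"]).as_matrix(); a=np.degrees(np.arctan2(R[1,1],R[0,1]))
    print("pos",o["position"].round(4),"shift",(R.T@(np.array(target)-o["position"])).round(4),"spin",round(a-yaw,2),"tilt",R[:,2].round(3),"F",o["ft_force"].round(1),"w",round(o["grip_width"],4),"t",o["time"])
E
python3 -c "
from h import *
to([.5825,.0565,.40])"
```

```text
pos [0.3703 0.3856 0.3922] shift [-0.387   0.0594 -0.0077] spin 25.89 tilt [-0.    -0.001 -1.   ] F [ 0.8 -0.4  0.5] w 0.0868 t 0.9333
```

Emit:
servo_tool(moves="-0.038 0.006 0 6 0.08; -0.077 0.012 0 13 0.08; -0.115 0.018 0 20 0.08; -0.154 0.024 0 25 0.08; -0.192 0.03 0 25 0.08; -0.231 0.036 0 25 0.08; -0.27 0.042 0 25 0.08; -0.308 0.048 0 25 0.08; -0.335 0.052 0 25 0.08; -0.345 0.054 0 25 0.08")

```text
time: 1.77
position: [0.5635, 0.0916, 0.3916]
tool_rot: [0.712, 0.702, -0.001, 0.0]
ft_force: [-0.1, 0.2, -0.4]
grip_width: 0.0803
grip_force: 0.0
```

```bash
python3 -c "
from h import *
to([.5825,.0565,.34])"
```

```text
pos [0.5635 0.0916 0.3916] shift [-0.0347  0.0196  0.0516] spin 0.96 tilt [-0.    -0.002 -1.   ] F [-0.1  0.2 -0.4] w 0.0803 t 1.7667
```

Emit:
servo_tool(moves="-0.015 0.01 0.02 1 0.08; -0.03 0.018 0.04 1 0.08; -0.0345 0.0195 0.05 1 0.08; -0.0345 0.0195 0.05 1 0.08; -0.0345 0.0195 0.05 1 0.08")

```text
time: 2.18
position: [0.58, 0.0616, 0.3421]
tool_rot: [0.717, 0.697, -0.0, -0.001]
ft_force: [0.4, 0.6, -0.1]
grip_width: 0.0796
grip_force: 0.0
```

```bash
python3 - <<'E'
from h import *
to([.5825,.0565,.262])
m=cams.camera_model("wrist"); im=cams.camera("wrist"); cv2.imwrite("pics/w1.png",im); print(m)
for P in [(.5825,.0565,.281),(.581,.0955,.281),(.584,.0175,.281)]:
    p=np.array(m["R"])@P+m["t"]; print(p[:2]/p[2]*m["fx"]+[m["cx"],m["cy"]])
E
```

```text
pos [0.58   0.0616 0.3421] shift [-0.0051  0.0029  0.0801] spin 0.22 tilt [-0.002  0.001 -1.   ] F [ 0.4  0.6 -0.1] w 0.0796 t 2.1833
{'fx': 337.09417408980767, 'fy': 337.09417408980767, 'cx': 317.91474649947475, 'cy': 242.6796956185649, 'R': array([[ 0.99964437, -0.02644031, -0.00347027],
       [-0.02429183, -0.95655044,  0.29055321],
       [-0.0110018 , -0.29036558, -0.95685254]]), 't': array([-0.57714555,  0.00222908,  0.53021876])}
[321.69973397 264.83821193]
[318.13376521 210.65045179]
[324.94290712 314.1208335 ]
```

View pics/w1.png

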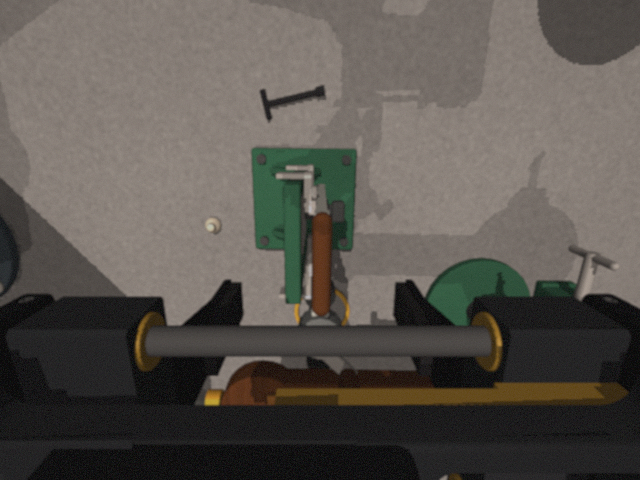

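The wrist view shows the bar running from about (321,212) to (320,314) between the fingers, close to the prediction. I'll refine yaw and centre from its mask.

```bash
python3 - <<'E'
from h import *
im=cv2.imread("pics/w1.png");h=cv2.cvtColor(im,cv2.COLOR_BGR2HSV);m=cv2.inRange(h,(0,90,40),(14,255,220))
M=cams.camera_model("wrist")
mm=np.zeros_like(m);mm[200:318,300:345]=m[200:318,300:345]
k,l,s,c=cv2.connectedComponentsWithStats(mm);i=1+s[1:,4].argmax();print(s[i],c[i])
p=np.argwhere(l==i)[:,::-1]; ys=np.arange(s[i,1]+6,s[i,1]+s[i,3]-6)
P=np.array([plane(M,(p[p[:,1]==y,0].mean(),y),.283) for y in ys])
f=np.polyfit(P[:,1],P[:,0],1);print("yaw",np.degrees(np.arctan(-f[0])),"x at y.0565",np.polyval(f,.0565),"x at .058",np.polyval(f,.058))
print([plane(M,(320,y),.283) for y in (s[i,1],s[i,1]+s[i,3])])
# base corners
for q in [(253,149),(355,149),(353,250)]: print(plane(M,q,.01))
E
```

```text
[ 311  212   21  104 1875] [321.22613333 262.97653333]
yaw -1.8378499368295493 x at y.0565 0.5827964080395515 x at .058 0.5828445393470141
[array([0.58288248, 0.09497672, 0.283     ]), array([0.58100799, 0.01678509, 0.283     ])]
[0.49008798 0.1316319  0.01      ]
[0.63461895 0.12791052 0.01      ]
[ 0.63246158 -0.02267498  0.01      ]
```

Emit:
servo_tool(moves="-0.004 0.002 0.02 0 0.07; -0.004 0.0025 0.045 0 0.06; -0.004 0.0025 0.065 0 0.05; -0.004 0.0025 0.076 0 0.05; -0.004 0.0025 0.08 0 0.05; -0.004 0.0025 0.08 0 0.05")

```text
time: 2.73
position: [0.5829, 0.0577, 0.2629]
tool_rot: [0.716, 0.698, 0.0, -0.0]
ft_force: [-0.0, -0.4, 0.0]
grip_width: 0.0524
grip_force: 0.0
```

```bash
python3 - <<'E'
from h import *
to([.5828,.0565,.262])
E
```

```text
pos [0.5829 0.0577 0.2629] shift [-0.0012 -0.      0.0008] spin 0.28 tilt [-0.  0. -1.] F [-0.  -0.4  0. ] w 0.0524 t 2.7333
```

Aligned, so I'll close on the bar.

Emit:
servo_tool(moves="0 0 0 0 0.03; 0 0 0 0 0.02; 0 0 0 0 0.008; 0 0 0 0 0.005; 0 0 0 0 0.005; 0 0 0 0 0.005; 0 0 0 0 0.005", grip_force=45)

```text
time: 3.32
position: [0.582, 0.0567, 0.2627]
tool_rot: [0.717, 0.697, -0.001, -0.001]
ft_force: [-1.9, 0.1, 3.6]
grip_width: 0.013
grip_force: 45.0
```

Emit:
servo_tool(moves="0 0 -0.003 0 0.005; 0 0 -0.008 0 0.005; 0 0 -0.013 0 0.005; 0 0 -0.018 0 0.005; 0 0 -0.023 0 0.005; 0 0 -0.028 0 0.005; 0 0 -0.033 0 0.005; 0 0 -0.037 0 0.005; 0 0 -0.040 0 0.005; 0 0 -0.040 0 0.005")

```text
time: 4.15
position: [0.5821, 0.0567, 0.3033]
tool_rot: [0.717, 0.697, -0.001, -0.001]
ft_force: [-5.5, -1.2, -6.4]
grip_width: 0.0126
grip_force: 45.0
```

Emit:
servo_tool(moves="0 0 -0.002 0 0.005; 0 0 -0.004 0 0.005; 0 0 -0.0045 0 0.005; 0 0 -0.0045 0 0.005; 0 0 -0.0045 0 0.005; 0 0 -0.0045 0 0.005")

```text
time: 4.65
position: [0.5821, 0.0566, 0.3071]
tool_rot: [0.717, 0.697, -0.001, -0.001]
ft_force: [-4.4, -0.3, -6.6]
grip_width: 0.0128
grip_force: 45.0
```

```bash
python3 - <<'E'
from h import *
to([.5828,.0565,.295])
im=cams.camera("scene"); cv2.imwrite("pics/s2.png",im)
b=cv2.imread("pics/scene0.png")
cv2.imwrite("pics/s2c.png",np.hstack([cv2.resize(i[190:335,235:345],(400,527),interpolation=cv2.INTER_CUBIC) for i in (b,im)]))
E
```

```text
pos [0.5821 0.0566 0.3071] shift [-0.0001  0.0008  0.0121] spin 0.21 tilt [-0.003 -0.    -1.   ] F [-4.4 -0.3 -6.6] w 0.0128 t 4.65
```

View pics/s2c.png

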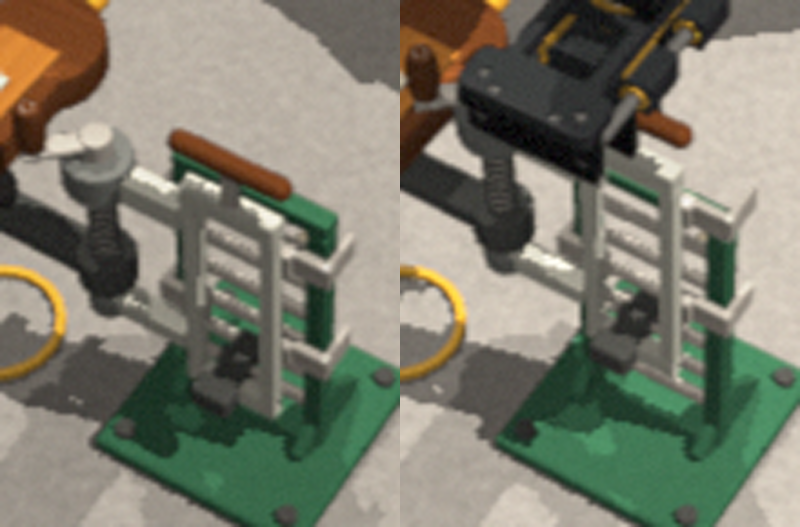

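The crop shows the section raised, with the pawl back at its level angle in front of the next rung. I'll lower it gently.

Emit:
servo_tool(moves="0 0 0.002 0 0.005; 0 0 0.005 0 0.005; 0 0 0.008 0 0.005; 0 0 0.011 0 0.005; 0 0 0.013 0 0.005; 0 0 0.0145 0 0.005; 0 0 0.015 0 0.005; 0 0 0.015 0 0.005; 0 0 0.015 0 0.005")

```text
time: 5.45
position: [0.5821, 0.0567, 0.2929]
tool_rot: [0.717, 0.697, -0.001, -0.001]
ft_force: [-7.0, 0.2, -3.4]
grip_width: 0.013
grip_force: 45.0
```

Emit:
servo_tool(moves="0 0 0.001 0 0.005; 0 0 0.001 0 0.005; 0 0 0.001 0 0.005; 0 0 0.001 0 0.005")

```text
time: 5.78
position: [0.5821, 0.0567, 0.2928]
tool_rot: [0.717, 0.697, -0.001, -0.0]
ft_force: [-7.9, -0.2, -0.0]
grip_width: 0.0125
grip_force: 45.0
```

Emit:
servo_tool(moves="0 0 0.001 0 0.02; 0 0 0.001 0 0.035; 0 0 0.001 0 0.05; 0 0 0.001 0 0.06; 0 0 0 0 0.06; 0 0 -0.03 0 0.06; 0 0 -0.065 0 0.06; 0 0 -0.075 0 0.06; 0 0 -0.075 0 0.06")

```text
time: 6.53
position: [0.586, 0.0566, 0.3706]
tool_rot: [0.717, 0.697, 0.004, 0.004]
ft_force: [0.4, 0.2, 0.4]
grip_width: 0.0586
grip_force: 0.0
```

```bash
python3 - <<'E'
from h import *
im=cams.camera("top"); cv2.imwrite("pics/t3.png",im); sc=cams.camera("scene"); cv2.imwrite("pics/s3.png",sc)
m=cams.camera_model("wrist"); w=cams.camera("wrist"); cv2.imwrite("pics/w3.png",w)
to([.5828,-.0343,.37])
yaw=np.radians(-1.8);c,s=np.cos(yaw),np.sin(yaw)
C=np.array([.5586,.0564]); A=C+[c*.024+s*.09,s*.024-c*.09]; print("axis",A)
T=cams.camera_model("top")
for n,i,roi,M in [("top",im,(335,170,372,225),T),("scene",sc,(240,200,330,260),cams.camera_model("scene"))]:
    h=cv2.cvtColor(i,cv2.COLOR_BGR2HSV);mk=cv2.inRange(h,(0,90,40),(14,255,200));z=np.zeros_like(mk);x0,y0,x1,y1=roi;z[y0:y1,x0:x1]=mk[y0:y1,x0:x1]
    k,l,st,ct=cv2.connectedComponentsWithStats(z)
    for j in range(1,k):
        if st[j,4]>10: print(n,st[j],ct[j],"z.297",plane(M,ct[j],.297),"z.313",plane(M,ct[j],.313))
cv2.imwrite("pics/c3.png",np.hstack([cv2.resize(im[170:240,280:380],(400,280),interpolation=cv2.INTER_CUBIC),cv2.resize(sc[190:290,230:370],(392,280),interpolation=cv2.INTER_CUBIC)]))
E
```

```text
pos [0.5826 0.0567 0.3648] shift [-0.091   0.0027 -0.0052] spin 0.21 tilt [-0.002  0.    -1.   ] F [-0.9 -1.   0.8] w 0.0594 t 6.6833
axis [ 0.57976119 -0.03430945]
top [360 170  12  55 468] [366.9465812  198.41880342] z.297 [ 0.59047249 -0.08846422  0.297     ] z.313 [ 0.58669155 -0.08661341  0.313     ]
top [353 190   6   7  26] [355.61538462 192.69230769] z.297 [ 0.60468273 -0.05967106  0.297     ] z.313 [ 0.60069937 -0.05823038  0.313     ]
scene [240 200  25  23 302] [249.55629139 210.05629139] z.297 [ 0.58541101 -0.05097845  0.297     ] z.313 [ 0.59684691 -0.04205898  0.313     ]
scene [281 217  34  18 203] [298.52216749 225.55172414] z.297 [0.57239588 0.0543072  0.297     ] z.313 [0.58406204 0.06136401 0.313     ]
scene [240 225   6   6  18] [241.77777778 226.94444444] z.297 [ 0.62988863 -0.04001175  0.297     ] z.313 [ 0.64053765 -0.0312863   0.313     ]
```

View pics/c3.png

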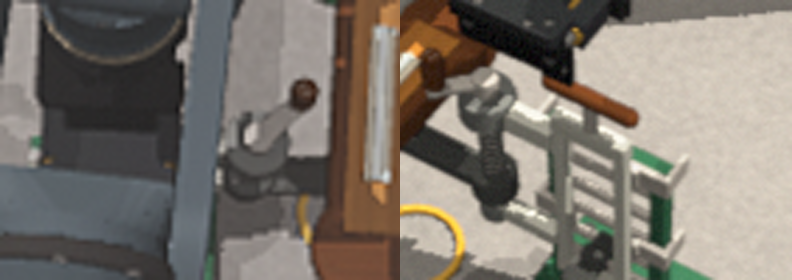

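The section sits one rung up and the bar projects correctly for z≈0.311. The knob is at scene pixel ≈(241,214) and top pixel (355.6,192.7); I'll cross-check these and plan the approach.

```bash
python3 - <<'E'
from h import *
T=cams.camera_model("top");S=cams.camera_model("scene")
print(tri([ray(T,(355.6,192.7)),ray(S,(241.4,214.3))]))
to([.6045,-.0605,.355]); to([.6045,-.0605,.286])
E
```

```text
[ 0.6039734  -0.05885057  0.29830589]
pos [0.5826 0.0567 0.3648] shift [-0.1166  0.0252  0.0097] spin 0.21 tilt [-0.002  0.    -1.   ] F [-0.9 -1.   0.8] w 0.0594 t 6.6833
pos [0.5826 0.0567 0.3648] shift [-0.1166  0.0253  0.0787] spin 0.21 tilt [-0.002  0.    -1.   ] F [-0.9 -1.   0.8] w 0.0594 t 6.6833
```

Emit:
servo_tool(moves="-0.03 0.007 0.005 0 0.055; -0.065 0.014 0.009 0 0.055; -0.1 0.021 0.009 0 0.055; -0.114 0.0245 0.009 0 0.055; -0.118 0.025 0.015 0 0.055; -0.118 0.025 0.035 0 0.055; -0.118 0.025 0.055 0 0.055; -0.118 0.025 0.07 0 0.055; -0.118 0.025 0.078 0 0.055; -0.118 0.025 0.078 0 0.055")

```text
time: 7.52
position: [0.6029, -0.0603, 0.2848]
tool_rot: [0.717, 0.698, -0.001, -0.003]
ft_force: [-0.9, -0.3, -0.2]
grip_width: 0.0548
grip_force: 0.0
```

```bash
python3 - <<'E'
from h import *
to([.6043,-.062,.286])
sc=cams.camera("scene"); cv2.imwrite("pics/c4.png",cv2.resize(sc[150:270,190:350],(640,480),interpolation=cv2.INTER_CUBIC))
E
```

```text
pos [ 0.6029 -0.0603  0.2848] shift [-0.0017  0.0014 -0.0012] spin 0.26 tilt [-0.006  0.003 -1.   ] F [-0.9 -0.3 -0.2] w 0.0548 t 7.5167
```

View pics/c4.png

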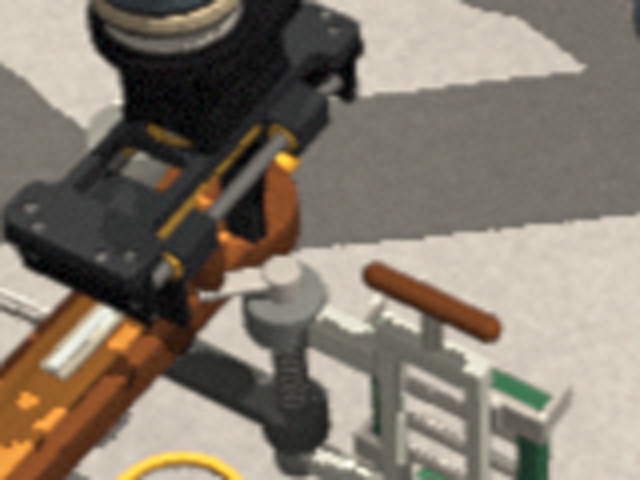

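The gripper sits over the knob with its fingers on ±x, clear of the T-handle. I'll close.

Emit:
servo_tool(moves="-0.0015 0.001 -0.001 0 0.04; -0.0015 0.001 -0.001 0 0.03; -0.0015 0.001 -0.001 0 0.02; -0.0015 0.001 -0.001 0 0.01; -0.0015 0.001 -0.001 0 0.01; -0.0015 0.001 -0.001 0 0.01; -0.0015 0.001 -0.001 0 0.01", grip_force=35)

```text
time: 8.15
position: [0.6032, -0.0633, 0.289]
tool_rot: [0.717, 0.697, -0.002, -0.002]
ft_force: [-4.0, 0.1, 5.3]
grip_width: 0.017
grip_force: 35.1
```

```bash
cat >> h.py <<'E'
AX=np.array([.580,-.034])
def st(off=(0,0)):
    o=get_obs(); p=o["position"][:2]-AX-off; a=np.arctan2(-p[1],p[0]); F=o["ft_force"]
    tg=np.array([-np.sin(a),-np.cos(a)])  # clockwise travel
    print("t",round(o["time"],2),"p",o["position"].round(4),"r",(np.hypot(*p)*1e3).round(1),"ang",np.degrees(a).round(1),"Ft",(-F[:2]@tg).round(2),"Fr",(F[:2]@p/np.hypot(*p)).round(2),"F",F.round(1),"w",round(o["grip_width"],4))
def plan(a0,angs,off=(0,0),r=.036):
    # tool shifts for crank world-angles (deg clockwise) from current, given commanded pose ~ a0
    o=get_obs(); R=Ro.from_quat(o["tool_rot"]).as_matrix(); f=lambda a:np.array([r*np.cos(np.radians(a)),-r*np.sin(np.radians(a)),0])
    for a in angs: print(a,(R.T@(f(a)-f(a0)))[:2].round(4))
E
python3 - <<'E'
from h import *
st(); plan(46.5,[50,58,68,80,92,104,116,128,140,152])
E
```

```text
t 8.15 p [ 0.6032 -0.0633  0.289 ] r 37.4 ang 51.6 Ft -3.13 Fr -2.57 F [-4.   0.1  5.3] w 0.017
50 [-0.0015 -0.0016]
58 [-0.0046 -0.0056]
68 [-0.0076 -0.0111]
80 [-0.0098 -0.0183]
92 [-0.0106 -0.0258]
104 [-0.0097 -0.0332]
116 [-0.0074 -0.0404]
128 [-0.0035 -0.0469]
140 [ 0.0015 -0.0524]
152 [ 0.0077 -0.0568]
```

Emit:
servo_tool(moves="-0.0015 -0.0016 0 0 0.01; -0.0046 -0.0056 0 0 0.01; -0.0076 -0.0111 0 0 0.01; -0.0098 -0.0183 0 0 0.01; -0.0106 -0.0258 0 0 0.01; -0.0097 -0.0332 0 0 0.01; -0.0074 -0.0404 0 0 0.01; -0.0035 -0.0469 0 0 0.01; 0.0015 -0.0524 0 0 0.01; 0.0077 -0.0568 0 0 0.01")

```text
time: 8.98
position: [0.5502, -0.0584, 0.2897]
tool_rot: [0.717, 0.697, -0.002, 0.004]
ft_force: [-2.3, -9.0, 1.3]
grip_width: 0.0168
grip_force: 35.0
```

```bash
python3 - <<'E'
from h import *
st(); st((0,-.003)); plan(152,range(164,273,12))
E
```

```text
t 8.98 p [ 0.5502 -0.0584  0.2897] r 38.5 ang 140.7 Ft 5.46 Fr 7.48 F [-2.3 -9.   1.3] w 0.0168
t 8.98 p [ 0.5502 -0.0584  0.2897] r 36.7 ang 144.4 Ft 5.92 Fr 7.12 F [-2.3 -9.   1.3] w 0.0168
164 [ 0.0069 -0.003 ]
176 [ 0.0143 -0.0045]
188 [ 0.0218 -0.0045]
200 [ 0.0291 -0.0029]
212 [0.036  0.0003]
224 [0.0421 0.0047]
236 [0.0471 0.0103]
248 [0.0508 0.0169]
260 [0.053  0.0241]
272 [0.0538 0.0316]
```

Emit:
servo_tool(moves="0.006 -0.004 0 0 0.01; 0.0133 -0.0055 0 0 0.01; 0.0208 -0.0055 0 0 0.01; 0.0281 -0.0039 0 0 0.01; 0.035 -0.0007 0 0 0.01; 0.0411 0.0037 0 0 0.01; 0.0461 0.0093 0 0 0.01; 0.0498 0.0159 0 0 0.01; 0.052 0.0231 0 0 0.01; 0.0528 0.0306 0 0 0.01")

```text
time: 9.82
position: [0.5787, -0.0007, 0.2892]
tool_rot: [0.717, 0.697, -0.001, -0.003]
ft_force: [-6.1, 1.9, 3.8]
grip_width: 0.0174
grip_force: 35.0
```

```bash
python3 - <<'E'
from h import *
st(); st((0,-.003)); plan(272,range(284,393,12))
E
```

```text
t 9.82 p [ 0.5787 -0.0007  0.2892] r 33.3 ang -92.2 Ft 6.05 Fr 2.16 F [-6.1  1.9  3.8] w 0.0174
t 9.82 p [ 0.5787 -0.0007  0.2892] r 36.3 ang -92.0 Ft 6.05 Fr 2.14 F [-6.1  1.9  3.8] w 0.0174
284 [-0.0008  0.0075]
296 [-0.0032  0.0146]
308 [-0.007   0.0211]
320 [-0.0121  0.0267]
332 [-0.0182  0.031 ]
344 [-0.0251  0.034 ]
356 [-0.0325  0.0356]
368 [-0.04    0.0355]
380 [-0.0474  0.0339]
392 [-0.0542  0.0308]
```

Emit:
servo_tool(moves="-0.0008 0.0075 0 0 0.01; -0.0032 0.0146 0 0 0.01; -0.007 0.0211 0 0 0.01; -0.0121 0.0267 0 0 0.01; -0.0182 0.031 0 0 0.01; -0.0251 0.034 0 0 0.01; -0.0325 0.0356 0 0 0.01; -0.04 0.0355 0 0 0.01; -0.0474 0.0339 0 0 0.01; -0.0542 0.0308 0 0 0.01")

```text
time: 10.65
position: [0.6101, -0.0547, 0.2891]
tool_rot: [0.717, 0.697, 0.002, -0.002]
ft_force: [-1.7, 8.0, 2.5]
grip_width: 0.0169
grip_force: 35.0
```

```bash
python3 - <<'E'
from h import *
st(); st((0,-.003)); plan(32,range(38,93,6))
E
```

```text
t 10.65 p [ 0.6101 -0.0547  0.2891] r 36.5 ang 34.5 Ft 5.66 Fr -5.98 F [-1.7  8.   2.5] w 0.0169
t 10.65 p [ 0.6101 -0.0547  0.2891] r 34.9 ang 30.4 Ft 6.06 Fr -5.57 F [-1.7  8.   2.5] w 0.0169
38 [-0.0031 -0.0021]
44 [-0.0061 -0.0045]
50 [-0.0087 -0.0072]
56 [-0.011  -0.0101]
62 [-0.0131 -0.0133]
68 [-0.0148 -0.0166]
74 [-0.0161 -0.0202]
80 [-0.017  -0.0238]
86 [-0.0176 -0.0275]
92 [-0.0178 -0.0313]
```

Emit:
servo_tool(moves="-0.0031 -0.003 0 0 0.01; -0.0061 -0.0055 0 0 0.01; -0.0087 -0.0082 0 0 0.01; -0.011 -0.0111 0 0 0.01; -0.0131 -0.0143 0 0 0.01; -0.0148 -0.0176 0 0 0.01; -0.0161 -0.0212 0 0 0.01; -0.017 -0.0248 0 0 0.01; -0.0176 -0.0285 0 0 0.01; -0.0178 -0.0323 0 0 0.01")

```text
time: 11.48
position: [0.5806, -0.0728, 0.2895]
tool_rot: [0.717, 0.697, 0.004, 0.002]
ft_force: [5.0, 3.8, -1.9]
grip_width: 0.0172
grip_force: 35.0
```

```bash
python3 - <<'E'
from h import *
st((0,-.003)); plan(92,range(98,153,6))
E
```

```text
t 11.48 p [ 0.5806 -0.0728  0.2895] r 35.8 ang 89.0 Ft 5.08 Fr -3.7 F [ 5.   3.8 -1.9] w 0.0172
98 [ 0.0002 -0.0038]
104 [ 0.0008 -0.0075]
110 [ 0.0018 -0.0111]
116 [ 0.0032 -0.0146]
122 [ 0.0049 -0.018 ]
128 [ 0.007  -0.0211]
134 [ 0.0094 -0.024 ]
140 [ 0.0121 -0.0267]
146 [ 0.015 -0.029]
152 [ 0.0182 -0.0311]
```

Still free (5.1 N), so I'll continue.

Emit:
servo_tool(moves="0.0002 -0.0038 0 0 0.01; 0.0008 -0.0075 0 0 0.01; 0.0018 -0.0111 0 0 0.01; 0.0032 -0.0146 0 0 0.01; 0.0049 -0.018 0 0 0.01; 0.007 -0.0211 0 0 0.01; 0.0094 -0.024 0 0 0.01; 0.0121 -0.0267 0 0 0.01; 0.015 -0.029 0 0 0.01; 0.0182 -0.0311 0 0 0.01")

```text
time: 12.32
position: [0.5501, -0.0585, 0.2892]
tool_rot: [0.717, 0.697, -0.0, 0.005]
ft_force: [5.1, -6.1, -4.6]
grip_width: 0.0168
grip_force: 35.0
```

```bash
python3 - <<'E'
from h import *
st((0,-.003)); plan(152,range(158,213,6))
E
```

```text
t 12.32 p [ 0.5501 -0.0585  0.2892] r 36.8 ang 144.3 Ft 7.95 Fr -0.6 F [ 5.1 -6.1 -4.6] w 0.0168
158 [ 0.0034 -0.0017]
164 [ 0.0069 -0.003 ]
170 [ 0.0105 -0.004 ]
176 [ 0.0143 -0.0045]
182 [ 0.018  -0.0047]
188 [ 0.0218 -0.0045]
194 [ 0.0255 -0.0039]
200 [ 0.0291 -0.0029]
206 [ 0.0327 -0.0015]
212 [0.036  0.0002]
```

Emit:
servo_tool(moves="0.0034 -0.0017 0 0 0.01; 0.0069 -0.003 0 0 0.01")

```text
time: 12.48
position: [0.5462, -0.0522, 0.2889]
tool_rot: [0.717, 0.697, -0.001, 0.004]
ft_force: [1.9, -8.2, -4.6]
grip_width: 0.0168
grip_force: 35.0
```

```bash
python3 - <<'E'
from h import *
st((0,-.003)); plan(164,range(168,190,4))
E
```

```text
t 12.48 p [ 0.5462 -0.0522  0.2889] r 37.0 ang 155.7 Ft 8.3 Fr 1.6 F [ 1.9 -8.2 -4.6] w 0.0168
168 [ 0.0024 -0.0007]
172 [ 0.0049 -0.0012]
176 [ 0.0074 -0.0015]
180 [ 0.0099 -0.0017]
184 [ 0.0124 -0.0017]
188 [ 0.0149 -0.0015]
```

Emit:
servo_tool(moves="0.0034 -0.001 0 0 0.01; 0.0064 -0.0014 0 0 0.01")

```text
time: 12.65
position: [0.544, -0.046, 0.2888]
tool_rot: [0.717, 0.697, -0.003, 0.004]
ft_force: [-0.0, -9.8, -3.7]
grip_width: 0.0168
grip_force: 35.0
```

```bash
python3 - <<'E'
from h import *
st((0,-.003))
sc=cams.camera("scene"); cv2.imwrite("pics/s5.png",sc); cv2.imwrite("pics/c5.png",cv2.resize(sc[170:300,190:330],(646,600),interpolation=cv2.INTER_CUBIC))
st((0,-.003))
E
```

```text
t 12.65 p [ 0.544  -0.046   0.2888] r 37.1 ang 165.9 Ft 9.46 Fr 2.42 F [-0.  -9.8 -3.7] w 0.0168
t 12.7 p [ 0.5438 -0.0455  0.2887] r 37.2 ang 166.8 Ft 9.45 Fr 2.64 F [-0.4 -9.8 -4.2] w 0.0171
```

Emit:
servo_tool(moves="-0.002 0 0 0 0.01; -0.0035 0.0003 0 0 0.01; -0.0035 0.0003 0 0 0.01; -0.0035 0.0003 0 0 0.02; -0.0035 0.0003 0 0 0.03; -0.0035 0.0003 0 0 0.04; -0.0035 0.0003 0 0 0.045; -0.0035 0.0003 0 0 0.045; -0.0035 0.0003 -0.03 0 0.045; -0.0035 0.0003 -0.07 0 0.045")

```text
time: 13.53
position: [0.5409, -0.0444, 0.3563]
tool_rot: [0.717, 0.697, -0.002, -0.004]
ft_force: [0.6, -0.4, 0.7]
grip_width: 0.0439
grip_force: 0.0
```

Emit:
servo_tool(moves="0 0 -0.03 0 0.045; 0 0 -0.06 0 0.045; 0 -0.03 -0.09 0 0.045; 0 -0.07 -0.09 0 0.045; 0 -0.11 -0.09 0 0.045; 0.03 -0.13 -0.09 0 0.045; 0.06 -0.13 -0.09 0 0.045; 0.1 -0.13 -0.09 0 0.045; 0.14 -0.13 -0.09 0 0.045; 0.14 -0.13 -0.09 0 0.045")

```text
time: 14.37
position: [0.4161, 0.1045, 0.4497]
tool_rot: [0.714, 0.7, 0.002, -0.001]
ft_force: [0.1, 0.5, -0.4]
grip_width: 0.045
grip_force: 0.0
```

```bash
python3 - <<'E'
from h import *
o=get_obs();print(o["time"],o["position"],o["ft_force"])
sc=cams.camera("scene");t=cams.camera("top");cv2.imwrite("pics/t6.png",t);cv2.imwrite("pics/s6.png",sc)
cv2.imwrite("pics/c6.png",np.hstack([cv2.resize(t[150:270,230:400],(425,300),interpolation=cv2.INTER_CUBIC),cv2.resize(sc[170:350,190:390],(333,300),interpolation=cv2.INTER_CUBIC)]))
E
```

```text
14.3667 [0.41608985 0.10446519 0.44965529] [ 0.10710375  0.48499422 -0.3538438 ]
```

View pics/c6.png

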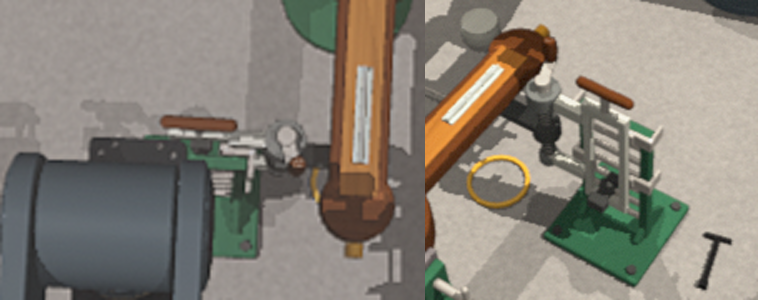

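The crop shows the section still one rung up, the crank about 120° from its starting direction, and the bystanders undisturbed. I'll do one numeric check of the knob and handle.

```bash
python3 - <<'E'
from h import *
T=cams.camera_model("top");S=cams.camera_model("scene")
def blob(f,roi):
    h=cv2.cvtColor(cv2.imread(f),cv2.COLOR_BGR2HSV);m=cv2.inRange(h,(0,90,40),(14,255,200));z=np.zeros_like(m);x0,y0,x1,y1=roi;z[y0:y1,x0:x1]=m[y0:y1,x0:x1]
    k,l,s,c=cv2.connectedComponentsWithStats(z);i=1+s[1:,4].argmax();return c[i],s[i]
k,s=blob("pics/t6.png",(338,200,357,230));p=plane(T,k,.303);print(k,s,p,np.degrees(np.arctan2(-(p[1]-AX[1]),p[0]-AX[0])))
for f in("scene0","s3","s6"): print(f,blob(f"pics/{f}.png",(270,205,325,250)))
print(tri([ray(T,blob("pics/t6.png",(285,185,330,210))[0]),ray(S,blob("pics/s6.png",(270,205,325,250))[0])]))
a,b=cv2.imread("pics/scene0.png"),cv2.imread("pics/s6.png")
E
```

```text
[348.55 214.85] [346 213   6   5  20] [ 0.54599902 -0.04185234  0.303     ] 166.99584882187182
scene0 (array([298.06666667, 234.90952381]), array([282, 226,  33,  19, 210], dtype=int32))
s3 (array([298.52216749, 225.55172414]), array([281, 217,  34,  18, 203], dtype=int32))
s6 (array([297.78318584, 225.28761062]), array([281, 216,  34,  20, 226], dtype=int32))
[0.58262415 0.05834381 0.3106404 ]
```

The crank stayed at 167°, and the handle is at 0.3106 m, 29.5 mm above its start. I'll hand in.

```bash
python3 -c "
from rig import job
print(job.hand_in())"
```

```text
the job is handed in; nothing more can be done
None
```

The section now sits one rung higher, lowered without a drop. The jack's pad bears on the stem at an estimated 40 N (snug is 15 to 50 N), read from a crank-load rise of about 3.6 N. The hand is clear, the bystanders in view look undisturbed, and the job is handed in; no verdict came back.

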